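Mount the barcode reader post in its spring-plunger holder

ROBOT

A 6-joint arm with a two-finger parallel gripper is mounted at the origin on the work surface. World frame = base frame: x ahead of the robot, y to its left, z up, the work surface at z = 0. Lengths are in m, angles in rad, forces in N, time in s.
With the tool pointing down it reaches from about 0.4 to 0.825 m from the base axis. Payload 7 kg.
Tool frame: the origin (TCP) lies at the very end of the fingers, on their centre line; the grasp point (between the pads) lies 19 mm behind it; z points along the fingers, x is the direction in which the jaws open and shut, and the axes are right-handed (so a half turn about z gives the same grasp; the last joint's range is limited). The gripper opens to 88 mm and grips with 3 to 60 N. Pads are 19 mm wide; open, the fingers measure 130 mm over their backs; the gripper's body (78 mm by 193 mm) begins 47 mm behind the grasp point.
Start: joints at [-0.902, 0.359, 0.012, 0, -1.224, -0.288], TCP at [0.251, -0.627, 0.191] pointing down, gripper open.
Joint ranges: [-3.07, 3.07], [-1.43, 2.12], [-1.02, 1.25], [-3.03, 1.67], [-3.05, -0], [-3.03, 3.03]. Speed limits (rad/s): [2.39, 2.39, 3.01, 3.14, 3.14, 3.14].

INTERFACE

Orientations are given as [roll, pitch, yaw] about the fixed x, y, z axes, in that order (R = Rz(yaw) Ry(pitch) Rx(roll)).
In Python, from station import telemetry, grab_frame, arm, regions_of, pinpoint gives the robot as it stands. The module is installed in compiled form; this text tells all that it offers.
- The arm moves only by the shell command python3 -m inch 'ROWS' [FORCE]. ROWS is text: rows parted by semicolons, each of 7 numbers parted by spaces: the opening, from 0 (shut) to 1 (fully open), then the shift along the world's x, y, z in cm, then the turn, a rotation vector about the world's x, y, z in degrees. A call has 1 to 12 rows; each row is the pose to reach, as a shift and turn from the pose measured when the call began; what a row does not reach only later rows make up. A row lasts 1/8 s, in which the tool goes at most 62.5 mm and 10.7 degrees, less where a joint would pass 70% of its speed; a pose out of reach is approached as far as the arm can. A call with a gripper value outside its range is refused whole. The fingers move at their own pace and stop on an object; FORCE is the grip in N (left out, the last holds). Time passes only in rows, so rows that repeat a pose let the fingers close. It gives the time, the measured TCP pose, the force and the opening at its end, in the units of the state.
- telemetry.get_state(): the state, without advancing time (a new reading comes with each control period).
- grab_frame(name): name is "scene" or "top"; returns a dict with "pixels" (384x512x3 uint8, red, green, blue), "fx", "fy", "cx", "cy" (pixels), "R" (3x3) and "t" (3): a world point X has camera coordinates R X + t. Camera axes: x right, y down, z forward; pixel columns grow to the right and rows downward; lengths in m; the calibration is good to about 2 mm. A picture is of the moment at which its call begins. There is no depth.
- arm.job_done(): hands the job in, once; it reports no verdict.
Trained networks look in the newest picture that a camera, given by its name, has taken for a name from the list of things; names that differ only in an ending like _2 or _b are one class to them, and where a whole thing is asked for, a point or a joint stands for the part that bears it (a point fixed in the world has none). Each returns a list of dicts, best first, with "p" (0 to 1); they miss things now and then, are a little off and sometimes report something else, mostly with a low value. They report only what shows in the picture. A call takes as long as a camera call. They do not tell look-alikes from the thing itself.
- regions_of(camera, name): "pixels" (384x512 bool, what is visible of it) and "bbox" ([left, top, right, bottom] in pixels, round what is visible of it).
- pinpoint(camera, name): "location" ([column, row] in pixels: a listed point, or the origin of a listed thing).
The state is a dict: "t": time; "q": joint angles; "qd": joint speeds; "joint_efforts": joint torques, N m; "eef_pos": TCP position; "ee_rot": TCP orientation; "force": force on the tool from outside, world axes, zero at the start; "moment": the same for the moment, N m; "width": finger opening in m.
Only numpy, scipy, OpenCV 4.12 (cv2) and the standard library are available. Lean on these libraries where they do the work, as an engineer would, in place of code of your own. Each camera call takes 0.05 s, during which the arm holds its last target. There are 200 camera calls.

TASK

Set up the packing station's barcode reader: lift the post with the black reader out of its grey parking block and slide it down into the blue post holder, past the side spring plunger, with the reader hanging over the scan pad. Push it gently until you feel it bottom on the hidden stop inside, without ramming it, then let go so that it stands there gripped by the plunger. Leave the other post parked.

Things in the scene. Friction and masses are not known exactly. Their poses are not given: they have to be found in the camera images.
- post: Reader post, 0.3 kg: upright steel rod 16 mm in diameter, its foot an 8 mm pilot 3 mm long, then widening to 16 mm at 13 mm above the tip. Origin at the foot tip's centre, z up the rod, x towards the reader. Yellow 30 x 30 mm grip block on top, 146 to 188 mm above the tip. Starts in its parking block, tip 6 mm above the bench, leaning at most 0.06 rad.
- post_foot (a point): Centre of the reader post's foot tip (its origin).
- post_head (a point): Centre of the yellow grip block (30 x 30 mm, 42 mm tall), 167 mm above the foot tip; grasp here from above, across two opposite faces (the block's faces follow the post's x and y).
- window (a point): Centre of the red window under the black reader, 52 mm to +x of the rod's axis, 101 mm above the foot tip. The reader is 40 x 36 x 34 mm (x from 32 to 72 mm, up to 135 mm above the tip). Opposite it a brass counterweight reaches 28 mm to -x at 120 mm above the tip.
- park_a: Grey parking block 60 x 60 x 45 mm, fixed, with an 18 mm hole 39 mm deep in which the reader post stands at the start. Origin at the centre of its underside. The two parking blocks swap places at random.
- clip_post: The other post, a bystander to leave parked: the same rod with a blue 30 mm grip block and a white clip plate 70 mm wide instead of a reader, in a second grey parking block. Origin at the foot tip.
- holder: Post holder, fixed: blue block 44 x 44 mm, top 110 mm above the bench, upright 18 mm bore in its centre, mouth chamfered 3 mm. Origin on the bench under the bore. Black scan pad (100 x 110 mm, red and white mark) on its +x side: the reader must hang that way. Spring plunger in its -y side, 22 mm below the mouth, knob reaching 55 to 60 mm out.
- bore (a point): Centre of the bore's mouth, 110 mm above the bench. Out of sight in the bore is an adjustable hard stop, set anywhere from 54 to 84 mm below the mouth: only feel tells where. The foot tip must come to rest on it.
- plunger (a joint): Spring plunger travel, m: 0 at rest, its 12 mm round nose 5 mm into the bore; 0.002 to 0.005 pushed back by the rod. Pushes with 7 N at rest, 1.2 N more per mm. Sliding the rod past it takes up to about 15 N downwards; the stop then resists hard. A total push of 18 to 25 N seats the post; over 35 N on the stop is ramming.
Things that resemble listed ones, but are neither listed nor needed, are in the scene too. Leave any turquoise look-alike of the post alone.

How it is judged:
By the outcome, as a careful person would: the job done as asked, in the order asked, and still so for the second after the job is handed in, with the robot touching nothing.
It also fails if it takes over 67 s, if anything falls off the work surface, if the arm or the gripper's body presses on something with over 40 N, if the wrist force passes 120 N, or if a joint passes its speed limit or range.

## Working session

There is one attempt and no reset: what is moved stays moved. The work goes in short steps, Python scripts to look and compute and a shell command to move; the robot and the scene stay as the last step left them, time stands still between calls to the robot, and variables do not carry over. Pictures are saved under pics/ and viewed, about 8 in all and at most 12, crops included, and the job is handed in when it is done.

```bash
mkdir -p pics; cat > h.py <<'E'
import numpy as np, cv2
from station import telemetry, grab_frame, arm, regions_of, pinpoint
def tri(obs):
    # obs: list of (frame, (u,v))
    A=[];b=[]
    for f,(u,v) in obs:
        R=np.array(f["R"]);t=np.array(f["t"])
        for k,(p,c,fo) in enumerate(((u,f["cx"],f["fx"]),(v,f["cy"],f["fy"]))):
            n=(p-c)/fo
            A.append(R[k]-n*R[2]); b.append(n*t[2]-t[k])
    x,*_=np.linalg.lstsq(np.array(A),np.array(b),rcond=None)
    return x, np.linalg.norm(np.array(A)@x-b)
def proj(f,X):
    c=np.array(f["R"])@X+np.array(f["t"]); return np.array([f["cx"]+f["fx"]*c[0]/c[2],f["cy"]+f["fy"]*c[1]/c[2]])
def onz(f,uv,z):
    R=np.array(f["R"]);t=np.array(f["t"]);c=-R.T@t
    d=R.T@np.array([(uv[0]-f["cx"])/f["fx"],(uv[1]-f["cy"])/f["fy"],1]); return c+d*(z-c[2])/d[2]
E
python3 - <<'E'
from h import *
s=grab_frame("scene");t=grab_frame("top")
cv2.imwrite("pics/a_s.png",cv2.resize(s["pixels"][:,:,::-1],(800,600)))
cv2.imwrite("pics/a_t.png",cv2.resize(t["pixels"][:,:,::-1],(800,600)))
for n in ["post_head","window","post_foot","park_a","clip_post","bore","holder","plunger"]:
    for c in("scene","top"): print(n,c,[(np.round(d["location"],1).tolist(),round(d["p"],2)) for d in pinpoint(c,n)])
st=telemetry.get_state();print({k:np.round(v,3).tolist() for k,v in st.items()})
E
```

```text
post_head scene [([212.0, 234.6], 0.91), ([368.8, 183.6], 0.8), ([307.8, 161.3], 0.79), ([265.6, 185.8], 0.69), ([72.9, 270.0], 0.64)]
post_head top [([182.4, 240.0], 0.93), ([103.2, 156.2], 0.87), ([178.2, 186.5], 0.76), ([281.7, 230.1], 0.76), ([390.6, 289.9], 0.6)]
window scene [([240.7, 248.6], 0.92), ([251.8, 176.0], 0.87), ([110.2, 262.1], 0.78), ([343.5, 174.3], 0.76), ([306.3, 160.7], 0.42)]
window top [([370.6, 267.6], 0.85), ([199.2, 166.0], 0.82), ([278.3, 197.2], 0.75), ([177.6, 277.5], 0.67), ([97.3, 193.5], 0.65), ([189.3, 189.8], 0.55)]
post_foot scene [([211.9, 184.7], 0.95), ([137.4, 233.0], 0.92), ([301.7, 214.4], 0.91), ([279.6, 237.8], 0.83), ([310.7, 183.2], 0.69)]
post_foot top [([190.1, 192.7], 0.79), ([325.3, 289.4], 0.76), ([213.9, 299.9], 0.74), ([238.9, 181.6], 0.67), ([140.6, 216.4], 0.56)]
park_a scene [([305.8, 211.1], 0.96)]
park_a top [([191.2, 192.5], 0.59)]
clip_post scene [([350.7, 249.3], 0.88)]
clip_post top [([214.4, 123.4], 0.89), ([190.4, 190.7], 0.22)]
bore scene [([133.2, 284.5], 0.84)]
bore top [([393.5, 201.7], 0.89), ([188.1, 193.3], 0.49)]
holder scene [([143.5, 322.1], 0.57)]
holder top [([379.8, 204.6], 0.56), ([195.7, 168.5], 0.41), ([184.5, 192.2], 0.33)]Traceback (most recent call last):
  File "<stdin>", line 6, in <module>
ValueError: it knows: bore, clip_post, holder, park, post, post_foot, post_head, window
```

View pics/a_s.png

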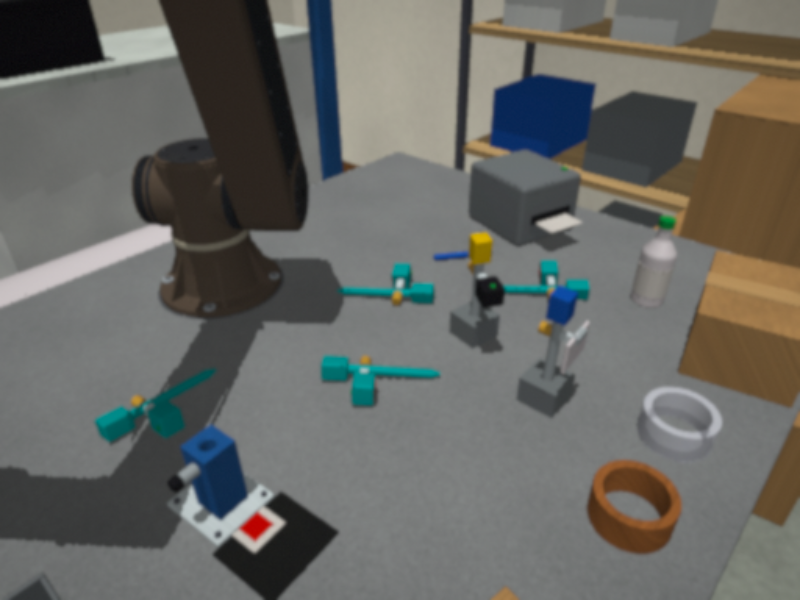

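View pics/a_t.png

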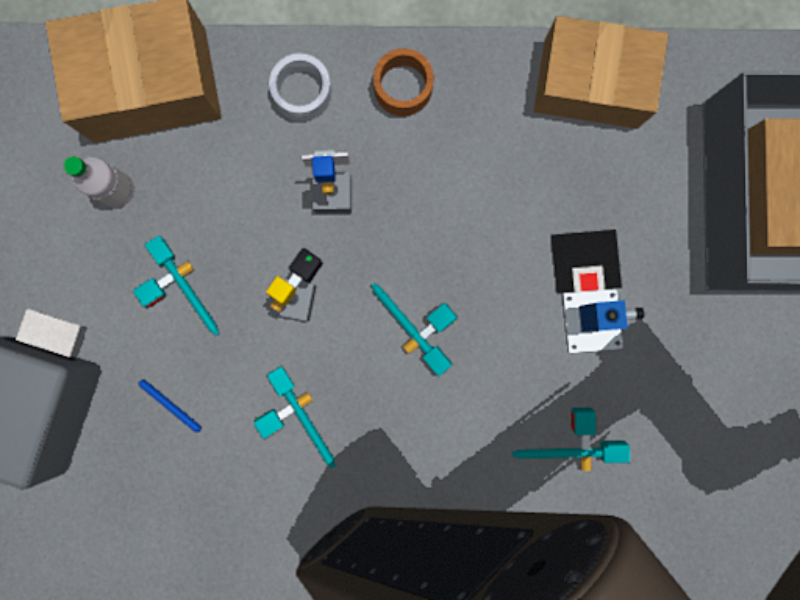

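The pictures show the upright reader post with its yellow block and black reader at scene (307,159) and top (180,186). The clip post (blue block) is at scene (360,195) and top (207,107), and the holder at scene (133,284) and top (393,201). Four turquoise look-alikes lie flat at scene (72,270), (212,240), (265,186) and (368,184). Only the one at scene (307,159) fits the description: yellow block, standing in a grey block. I'll confirm it in a crop.

```bash
python3 - <<'E'
from h import *
s=grab_frame("scene");t=grab_frame("top")
a=cv2.resize(s["pixels"][135:235,260:400,::-1],(560,400),interpolation=cv2.INTER_CUBIC)
b=cv2.resize(t["pixels"][145:215,160:220,::-1],(240,280),interpolation=cv2.INTER_CUBIC)
c=np.zeros((400,800,3),np.uint8);c[:,:560]=a;c[:280,560:]=b;cv2.imwrite("pics/b.png",c)
P=lambda n,S,T:print(n,*[np.round(v,4) for v in tri([(s,S),(t,T)])])
P("head",(307.8,161.3),(178.2,186.5))
P("window",(313,186),(199.2,166.0))
P("foot",(301.7,214.4),(190.1,192.7))
P("park",(305.8,211.1),(191.2,192.5))
P("bore",(133.2,284.5),(393.5,201.7))
P("holder",(143.5,322.1),(379.8,204.6))
def yb(f,box):
    l,tt,r,bb=box;h=cv2.cvtColor(f["pixels"],cv2.COLOR_RGB2HSV)[tt:bb,l:r]
    m=cv2.inRange(h,(20,150,60),(33,255,255));n,lab,st,ce=cv2.connectedComponentsWithStats(m);i=1+np.argmax(st[1:,4])
    return ce[i]+[l,tt],st[i]
ys,yt=yb(s,(290,140,330,180)),yb(t,(160,165,200,210));print(ys,yt);P("yellow",ys[0],yt[0])
print("bore z",onz(s,(133.2,284.5),.11),onz(t,(393.5,201.7),.11), "foot z", onz(s,(301.7,214.4),.006),onz(t,(190.1,192.7),.006))
st=telemetry.get_state();print({k:np.round(v,3).tolist() for k,v in st.items()})
R=np.array(t["R"]);print(-R.T@t["t"],R.round(2).tolist(),t["fx"]); R=np.array(s["R"]);print(-R.T@s["t"],R.round(2).tolist())
E
```

```text
head [0.4789 0.1995 0.1626] 0.0001
window [0.5288 0.1559 0.1316] 0.001
foot [ 0.4747  0.1949 -0.004 ] 0.0006
park [0.4797 0.1944 0.0095] 0.01
bore [ 0.4524 -0.3008  0.1104] 0.0036
holder [ 4.490e-01 -2.997e-01 -4.000e-04] 0.0036
(array([306.98418972, 158.70750988]), array([ 11,   9,  14,  23, 253], dtype=int32)) (array([179.22317597, 186.98283262]), array([ 10,  12,  19,  22, 233], dtype=int32))
yellow [0.4776 0.1961 0.1709] 0.0007
bore z [ 0.45414036 -0.29905163  0.11      ] [ 0.45100561 -0.30294272  0.11      ] foot z [0.48230662 0.18432155 0.006     ] [0.47376769 0.1933114  0.006     ]
{'t': 0.9, 'q': [-0.902, 0.359, 0.012, 0.0, -1.224, -0.288], 'qd': [-0.001, 0.0, -0.0, -0.0, 0.001, -0.001], 'joint_efforts': [-0.0, -58.236, 29.33, 7.002, 0.013, -0.0], 'eef_pos': [0.251, -0.627, 0.191], 'ee_rot': [-3.142, -0.0, 1.952], 'force': [-0.06, 0.525, 0.959], 'moment': [0.031, 0.026, 0.014], 'width': 0.088}
[0.40817856 0.03503499 1.1885757 ] [[0.01, -1.0, 0.0], [-1.0, -0.01, -0.06], [0.06, 0.0, -1.0]] 455.38506403682214
[ 0.93787344 -0.49601806  0.6248269 ] [[0.74, 0.67, -0.01], [0.37, -0.42, -0.83], [-0.56, 0.61, -0.56]]
```

View pics/b.png

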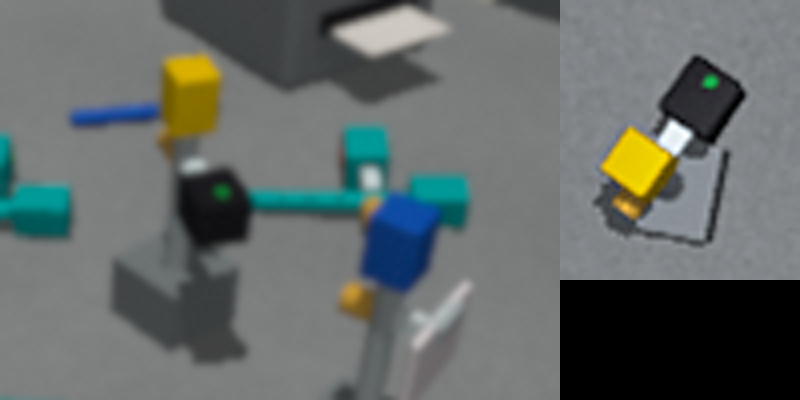

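The crop confirms it: yellow block, black reader and brass counterweight, standing in its grey block at about (0.478, 0.198). Next come the yaw angles of the post and holder.

```bash
python3 - <<'E'
from h import *
t=grab_frame("top");s=grab_frame("scene")
hsv=cv2.cvtColor(t["pixels"],cv2.COLOR_RGB2HSV)
def rect(m,box,z,nm):
    l,tt,r,b=box;k=np.zeros_like(m);k[tt:b,l:r]=m[tt:b,l:r]
    n,lab,st,ce=cv2.connectedComponentsWithStats(k);i=1+np.argmax(st[1:,4])
    p=np.argwhere(lab==i)[:,::-1].astype(float)
    w=np.array([onz(t,q,z)[:2] for q in p],np.float32)
    (c,sz,a)=cv2.minAreaRect(w);print(nm,np.round(c,4),np.round(sz,4),"ang",round(a,1),"mean",w.mean(0).round(4))
    return np.array(c)
y=rect(cv2.inRange(hsv,(20,140,60),(33,255,255)),(160,165,200,200),.194,"yellowAll")
y2=rect(cv2.inRange(hsv,(20,140,190),(33,255,255)),(160,165,200,210),.194,"yellowTop")
r=rect(cv2.inRange(hsv,(0,0,0),(180,255,45)),(184,155,210,182),.141,"reader")
d=r-y2;print("yaw from centres",np.degrees(np.arctan2(d[1],d[0])),np.linalg.norm(d))
p=rect(cv2.inRange(hsv,(0,0,0),(180,255,50)),(345,140,402,195),.0,"pad")
q=rect(cv2.inRange(hsv,(0,0,150),(180,60,255)),(355,170,402,230),.003,"plate")
b=rect(cv2.inRange(hsv,(100,120,90),(125,255,255)),(365,185,410,215),.11,"holder blue")
print([ (np.round(d["location"],1),round(d["p"],2),onz(t,d["location"],.11).round(4)) for d in pinpoint("top","bore")])
# dark bore in crops
for nm,f,(u,v) in (("top",t,(393,201)),("scene",s,(133,284))):
    g=cv2.cvtColor(f["pixels"],cv2.COLOR_RGB2GRAY)[v-8:v+9,u-9:u+10];print(nm,u-9,v-8);print(g)
E
```

```text
yellowAll [0.4738 0.1946] [0.0343 0.0402] ang 54.1 mean [0.4757 0.1923]
yellowTop [0.4802 0.1937] [0.0279 0.0277] ang 55.4 mean [0.4801 0.1938]
reader [0.5197 0.1642] [0.0374 0.0391] ang 56.8 mean [0.5201 0.1637]
yaw from centres -36.763776918721554 0.04932418581248686
pad [ 0.5466 -0.2888] [0.0981 0.1092] ang 5.9 mean [ 0.5539 -0.2876]
plate [ 0.5062 -0.295 ] [0.065  0.0982] ang 9.7 mean [ 0.4978 -0.293 ]
holder blue [ 0.4511 -0.2969] [0.0433 0.0446] ang 5.9 mean [ 0.4517 -0.2972]
[(array([392.8, 202.6]), 0.96, array([ 0.4489, -0.3013,  0.11  ]))]
top 384 193
[[150 148 149 122 105 107  82  62  65  68  76  80  86  84  82  87 129 140
  133]
 [ 77  79  77  78  79  81  83  80  84  86  89  89  88  88  87  82 127 141
  135]
 [ 87  89  87  87  88  89  87  92  90  93  92  90  90  89  87  83 128 139
  132]
 [ 92  88  88  89  91  87  85  86  85  89  92  93  92  87  90  84 124 137
  133]
 [ 89  89  91  92  85  77  72  66  66  76  85  90  89  87  88  84 112 124
  124]
 [ 89  89  92  89  73  60  44  45  43  50  63  82  92  89  87  85 105 124
  128]
 [ 88  92  92  76  52  29  26  41  34  33  47  
[... 1536 characters left out ...]
  41  43  45  46  47  48  53  60  66  71  71
   72]
 [ 73  70  62  53  46  38  36  39  42  44  47  48  50  55  62  68  70  72
   71]
 [ 72  69  63  53  45  38  38  39  41  44  47  52  57  62  67  70  70  71
   69]
 [ 73  71  65  58  48  43  40  41  44  48  54  60  64  68  70  71  70  67
   63]
 [ 73  73  70  66  59  56  51  52  54  58  63  67  70  71  71  70  66  60
   52]
 [ 73  73  72  70  68  65  65  65  67  68  71  72  72  71  70  67  59  52
   43]
 [ 72  73  73  72  71  71  71  71  71  72  72  73  72  69  65  58  49  43
   39]
 [ 69  72  73  73  71  71  72  72  72  72  73  72  69  62  54  49  43  40
   38]
 [ 62  68  71  72  72  73  73  73  73  74  72  68  61  52  45  41  38  38
   38]]
```

```bash
python3 -m inch '1 2 6 3 0 0 3; 1 4 12 5 0 0 6; 1 6 18 6 0 0 10; 1 8 24 6 0 0 13; 1 11 30 6 0 0 17; 1 13 36 6 0 0 20; 1 15 42 6 0 0 23; 1 17 48 6 0 0 26; 1 18 54 6 0 0 28; 1 19 60 6 0 0 30; 1 20 66 6 0 0 30; 1 21 70 6 0 0 30'
```

```text
t: 2.55
eef_pos: [0.4608, 0.0757, 0.2516]
ee_rot: [3.14, 0.001, 2.476]
force: [-0.4, -0.8, 0.9]
width: 0.0876
```

```bash
python3 -m inch '1 1 5.5 0 0 0 1.5; 1 1.8 11 0 0 0 1.5; 1 1.8 12 0 0 0 1.5; 1 1.8 12 -1 0 0 1.5; 1 1.8 12 -1 0 0 1.5'; python3 - <<'E'
from h import *
s=grab_frame("scene");t=grab_frame("top")
print([onz(t,q,.11).round(4) for q in [(391.4,201.5)]],[onz(s,q,.11).round(4) for q in [(132,284.8)]],tri([(s,(132,284.8)),(t,(391.4,201.5))]))
a=cv2.resize(s["pixels"][90:240,230:380,::-1],(500,500),interpolation=cv2.INTER_CUBIC)
cv2.imwrite("pics/c.png",a)
E
```

```text
t: 3.18
eef_pos: [0.478, 0.1943, 0.2406]
ee_rot: [-3.141, -0.0, 2.502]
force: [-0.4, 0.2, 1.3]
width: 0.0877
[array([ 0.4514, -0.298 ,  0.11  ])] [array([ 0.4531, -0.3009,  0.11  ])] (array([ 0.45113523, -0.29940816,  0.10725852]), np.float64(0.0010188974960660948))
```

View pics/c.png

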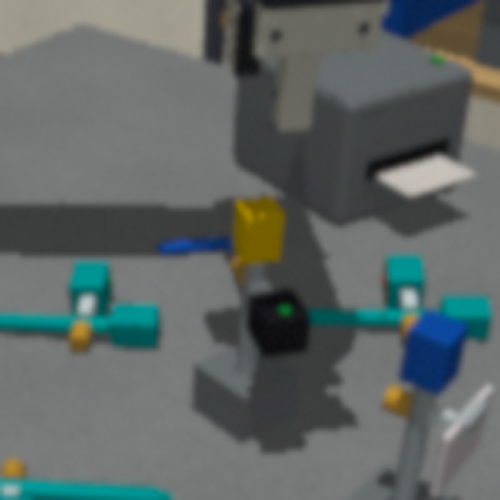

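The open gripper is above the post: its near finger is at crop (295,130) and the yellow block at (258,230). I'll check the sideways alignment by projecting the block's position.

```bash
python3 - <<'E'
from h import *
s=grab_frame("scene");st=telemetry.get_state();p=np.array(st["eef_pos"]);a=st["ee_rot"][2];u=np.array([np.cos(a),np.sin(a),0])
for nm,X in (("nearfinger tip inner",p-u*.044),("near tip back",p-u*.065),("head@tcp",np.array([p[0],p[1],.173])),("headtop",np.array([p[0],p[1],.194])),("foot z.045",np.array([p[0],p[1],.05]))): 
    q=proj(s,X);print(nm,q.round(1),((q-[230,90])/.3).round(0))
E
```

```text
nearfinger tip inner [314.7 140.9] [282. 170.]
near tip back [317.8 145. ] [293. 183.]
head@tcp [306.9 158.4] [256. 228.]
headtop [307.4 150.8] [258. 203.]
foot z.045 [303.9 199. ] [246. 363.]
```

The block is centred under the tool, since the predicted (256,228) matches. I'll lower in steps while watching the force.

```bash
python3 -m inch '1 0.1 0.1 -1.5 0 0 0; 1 0.1 0.1 -3 0 0 0; 1 0.1 0.1 -4.5 0 0 0; 1 0.1 0.1 -5.5 0 0 0; 1 0.1 0.1 -5.5 0 0 0'; python3 - <<'E'
from h import *
s=grab_frame("scene")
a=cv2.resize(s["pixels"][110:230,250:370,::-1],(500,500),interpolation=cv2.INTER_CUBIC)
cv2.imwrite("pics/d.png",a)
E
```

```text
t: 3.95
eef_pos: [0.4794, 0.1953, 0.1858]
ee_rot: [-3.142, 0.0, 2.501]
force: [-0.8, -0.1, 0.3]
width: 0.0875
```

View pics/d.png

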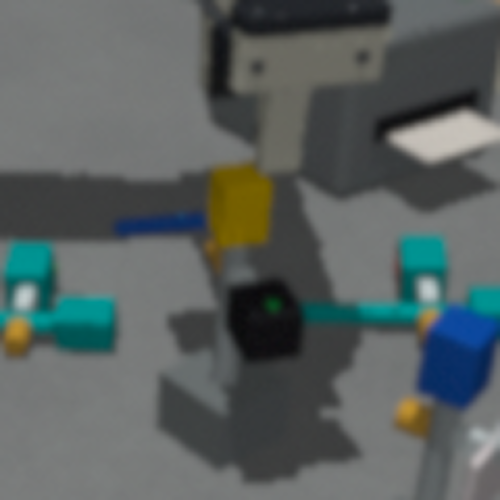

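```bash
python3 - <<'E'
from h import *
s=grab_frame("scene");t=grab_frame("top");st=telemetry.get_state();p=np.array(st["eef_pos"])
X=onz(s,(317.2,151.3),p[2]);d=X-p;print(X,d,np.linalg.norm(d),np.degrees(np.arctan2(d[1],d[0])),s["fx"])
for k in(.044,.065):
  for sg in(-1,1):
    a=st["ee_rot"][2];print(k,sg,proj(s,p+sg*k*np.array([np.cos(a),np.sin(a),0])).round(1),proj(t,p+sg*k*np.array([np.cos(a),np.sin(a),0])).round(1))
print(proj(t,p))
a=cv2.resize(t["pixels"][150:230,140:240,::-1],(500,400),interpolation=cv2.INTER_CUBIC)
b=cv2.resize(cv2.convertScaleAbs(s["pixels"][140:190,290:340,::-1],alpha=2),(300,300),interpolation=cv2.INTER_CUBIC)
c=np.zeros((400,800,3),np.uint8);c[:,:500]=a;c[:300,500:]=b
cv2.imwrite("pics/e.png",c)
E
```

```text
[0.4915144  0.21907134 0.18736657] [0.0112892  0.02320751 0.        ] 0.025807646106442293 64.05957843179726 375.4275382815005
0.044 -1 [313.7 161.8] [190.2 169.3]
0.044 1 [302.7 145.3] [165.8 201. ]
0.065 -1 [316.7 166.1] [196.  161.7]
0.065 1 [300.3 141.7] [160.  208.6]
[178.05548976 185.1088239 ]
```

View pics/e.png

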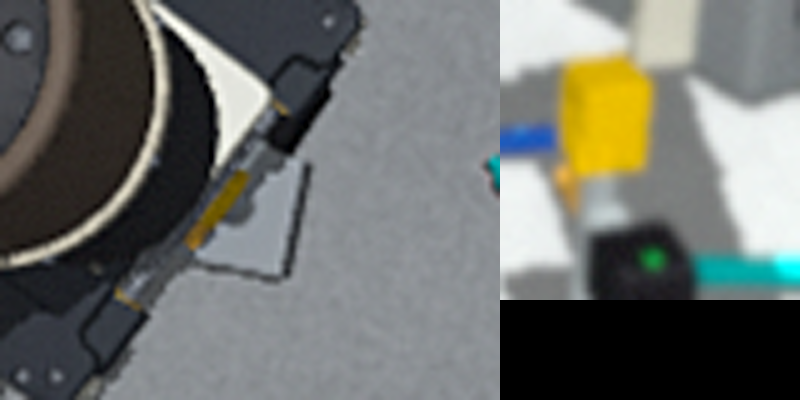

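The pictures show the jaws straddling the block. In the scene view, though, the near fingertip (317,151) appears about 13 px higher than the pose predicts. I'll lower to the nominal depth with force checks and look again.

```bash
python3 -m inch '1 0 0 -1.5 0 0 0; 1 0 0 -3 0 0 0; 1 0 0 -3.2 0 0 0; 1 0 0 -3.2 0 0 0'; python3 - <<'E'
from h import *
s=grab_frame("scene")
a=cv2.resize(s["pixels"][120:220,260:360,::-1],(500,500),interpolation=cv2.INTER_CUBIC)
cv2.imwrite("pics/f.png",a)
E
```

```text
t: 4.6
eef_pos: [0.4802, 0.1958, 0.1551]
ee_rot: [3.14, 0.001, 2.501]
force: [-1.3, 0.1, 1.0]
width: 0.0874
```

View pics/f.png

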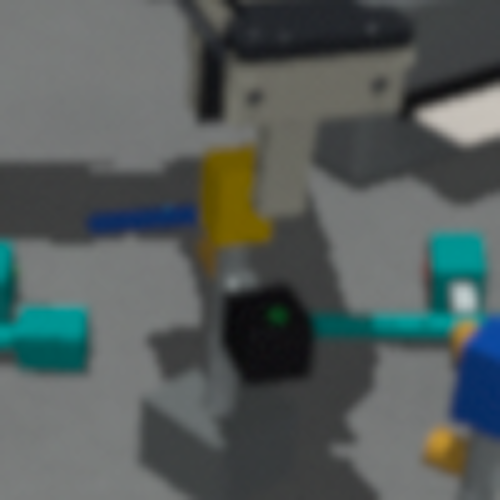

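The near finger now covers the block's upper part, with its tip at crop (280,215), well above the reader's top at about (278,310). So the real tip is 3 to 4 cm above the reader, and going down another 1.2 cm is safe either way.

```bash
python3 -m inch '1 -0.1 0 -0.6 0 0 0; 1 -0.1 0 -1.1 0 0 0; 1 -0.1 0 -1.1 0 0 0'; python3 - <<'E'
from h import *
s=grab_frame("scene")
a=cv2.resize(s["pixels"][130:210,270:350,::-1],(480,480),interpolation=cv2.INTER_CUBIC)
cv2.imwrite("pics/g.png",a)
E
```

```text
t: 5.03
eef_pos: [0.4791, 0.1957, 0.144]
ee_rot: [3.14, 0.001, 2.502]
force: [-0.5, 0.2, 1.1]
width: 0.0876
```

View pics/g.png

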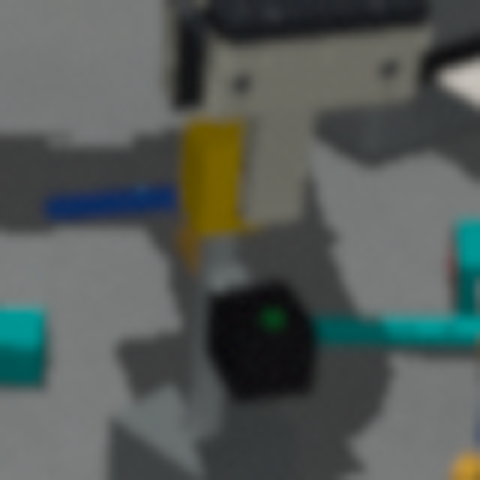

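The tip still looks about 4 cm above the reported TCP (tip at crop (275,222), reader top at about 305). A safe check is to raise so the stated TCP overlaps the block's top by 2 cm, then close gently. If the jaws stop at 30 mm, the stated TCP is right.

```bash
python3 -m inch '1 0 0 1.5 0 0 0; 1 0 0 3 0 0 0; 0.6 0 0 3 0 0 0; 0.3 0 0 3 0 0 0; 0.2 0 0 3 0 0 0;0.2 0 0 3 0 0 0;0.2 0 0 3 0 0 0;0.2 0 0 3 0 0 0' 5
```

```text
t: 6.08
eef_pos: [0.4792, 0.1958, 0.1741]
ee_rot: [3.14, 0.001, 2.502]
force: [-0.7, -0.2, -0.4]
width: 0.033
```

```bash
python3 -m inch '0.1 0 0 0 0 0 0;0.1 0 0 0 0 0 0;0.1 0 0 0 0 0 0' 5
```

```text
t: 6.45
eef_pos: [0.4792, 0.1958, 0.1742]
ee_rot: [3.14, 0.001, 2.502]
force: [0.2, -0.0, 0.3]
width: 0.0096
```

The jaws closed to under 10 mm, so nothing was between them. The pictures are right: the real fingertips sit about 38 mm above the reported TCP. I'll reopen and go to a reported z of about 0.118, which puts the real tip near 0.156.

```bash
python3 -m inch '1 0 0 0 0 0 0;1 0 0 0 0 0 0;1 0 0 0 0 0 0;1 0 0 0 0 0 0;1 0 0 0 0 0 0;1 0 0 0 0 0 0;1 0 0 -1 0 0 0; 1 0 0 -2.5 0 0 0; 1 0 0 -3.5 0 0 0;1 0 0 -3.8 0 0 0;1 0 0 -4.0 0 0 0;1 0 0 -4.0 0 0 0' 5; python3 -m inch '1 0 0 -0.5 0 0 0; 1 0 0 -1 0 0 0; 1 0 0 -1 0 0 0'
```

```text
t: 7.95
eef_pos: [0.4794, 0.1959, 0.1343]
ee_rot: [3.14, 0.001, 2.502]
force: [0.3, -0.8, 0.2]
width: 0.0878
t: 8.32
eef_pos: [0.4791, 0.1956, 0.1237]
ee_rot: [3.14, 0.001, 2.502]
force: [0.4, 0.3, 1.2]
width: 0.0878
```

```bash
python3 -m inch '1 0 0 -0.4 0 0 0;0.6 0 0 -0.4 0 0 0;0.3 0 0 -0.4 0 0 0;0.2 0 0 -0.4 0 0 0;0.2 0 0 -0.4 0 0 0;0.2 0 0 -0.4 0 0 0;0.2 0 0 -0.4 0 0 0;0.2 0 0 -0.4 0 0 0' 10;  python3 -m inch '0.2 0 0 0 0 0 0;0.2 0 0 0 0 0 0' 50; python3 - <<'E'
from h import *
s=grab_frame("scene");t=grab_frame("top")
a=cv2.resize(s["pixels"][130:230,260:360,::-1],(500,500),interpolation=cv2.INTER_CUBIC)
b=cv2.resize(t["pixels"][150:210,160:220,::-1],(300,300),interpolation=cv2.INTER_CUBIC)
c=np.zeros((500,800,3),np.uint8);c[:,:500]=a;c[:300,500:]=b
cv2.imwrite("pics/h.png",c);print(telemetry.get_state()["moment"])
E
```

```text
t: 9.32
eef_pos: [0.4791, 0.1959, 0.1198]
ee_rot: [3.14, 0.001, 2.501]
force: [-0.8, 0.9, 0.3]
width: 0.0308
t: 9.57
eef_pos: [0.4789, 0.1958, 0.1198]
ee_rot: [3.14, 0.001, 2.501]
force: [-1.1, 0.5, 1.3]
width: 0.0303
[0.25178629 0.9379094  0.02536712]
```

View pics/h.png

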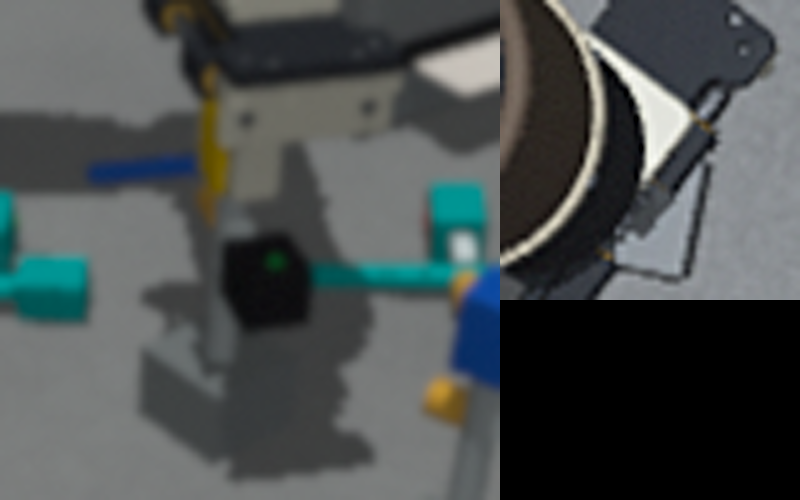

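The grip holds: the opening stops at 30.3 mm, with the block between the fingers and the finger tip at crop (257,195). That was picture 9. Lifting.

```bash
python3 -m inch '0.2 0 0 0.5 0 0 0;0.2 0 0 1 0 0 0;0.2 0 0 2 0 0 0;0.2 0 0 3 0 0 0;0.2 0 0 4 0 0 0;0.2 0 0 5 0 0 0;0.2 0 0 7 0 0 0;0.2 0 0 10 0 0 0;0.2 0 0 13 0 0 0;0.2 0 0 14 0 0 0;0.2 0 0 14 0 0 0'; python3 - <<'E'
from h import *
s=grab_frame("scene");t=grab_frame("top");st=telemetry.get_state()
for n in ("post_foot","window"):
  for c,f in (("scene",s),("top",t)): print(n,c,[(np.round(d["location"],1).tolist(),round(d["p"],2)) for d in pinpoint(c,n)])
print(st["moment"]); p=np.array(st["eef_pos"])
print("expected foot",p-[0,0,.1148],proj(s,p-[0,0,.114]),proj(t,p-[0,0,.114]))
E
```

```text
t: 11.05
eef_pos: [0.4789, 0.196, 0.2599]
ee_rot: [3.139, 0.001, 2.501]
force: [-0.3, 0.5, -3.3]
width: 0.0302
post_foot scene [([214.4, 185.5], 0.96), ([135.2, 233.2], 0.76), ([305.9, 168.7], 0.65), ([280.7, 236.5], 0.65), ([310.0, 184.5], 0.58)]
post_foot top [([325.6, 289.1], 0.92), ([210.9, 297.3], 0.88), ([238.7, 181.6], 0.81), ([179.2, 189.8], 0.62), ([139.5, 214.2], 0.39)]
window scene [([110.8, 263.9], 0.86), ([251.9, 176.2], 0.7), ([316.2, 140.1], 0.68), ([345.0, 172.8], 0.58), ([241.3, 249.2], 0.57), ([303.6, 169.2], 0.47)]
window top [([177.2, 275.9], 0.79), ([278.4, 201.7], 0.65), ([367.8, 265.0], 0.62), ([189.8, 164.7], 0.6)]
[0.07185623 0.08934129 0.02970111]
expected foot [0.47824779 0.19553883 0.14366251] [306.16441467 168.09459667] [181.15550349 187.33549994]
```

```bash
python3 -m inch '0.2 0.5 -4 1 0 0 4;0.2 1 -9 1 0 0 8;0.2 1.5 -14 1 0 0 12;0.2 1.5 -19 1 0 0 16;0.2 1.5 -24 1 0 0 20;0.2 1 -29 1 0 0 24;0.2 0.5 -34 1 0 0 28;0.2 -0.5 -39 1 0 0 32;0.2 -1.5 -43 1 0 0 36;0.2 -2.2 -46 1 0 0 40;0.2 -2.5 -48 1 0 0 42.6;0.2 -2.7 -49 1 0 0 42.6'; python3 -m inch '0.2 0 -0.3 0 0 0 0;0.2 0 -0.3 0 0 0 0;0.2 0 -0.3 0 0 0 0'; python3 - <<'E'
from h import *
s=grab_frame("scene");t=grab_frame("top");st=telemetry.get_state();p=np.array(st["eef_pos"])
for n in ("post_foot","window","bore"):
  for c,f in (("scene",s),("top",t)): print(n,c,[(np.round(d["location"],1).tolist(),round(d["p"],2)) for d in pinpoint(c,n)])
F=p-[0,0,.114];print("tcp",p,st["ee_rot"],"foot",F,"proj",proj(s,F),proj(t,F)); B=np.array([.4515,-.2985,.11]);print("bore",proj(s,B),proj(t,B))
a=cv2.resize(s["pixels"][200:330,70:200,::-1],(520,520),interpolation=cv2.INTER_CUBIC)
b=cv2.resize(t["pixels"][150:230,350:430,::-1],(280,280),interpolation=cv2.INTER_CUBIC)
c=np.zeros((520,800,3),np.uint8);c[:,:520]=a;c[:280,520:]=b
cv2.imwrite("pics/i.png",c)
E
```

```text
t: 12.85
eef_pos: [0.4511, -0.2953, 0.2682]
ee_rot: [3.141, -0.001, -3.04]
force: [-0.1, 0.1, -2.5]
width: 0.03
t: 13.22
eef_pos: [0.4514, -0.2977, 0.2682]
ee_rot: [3.141, -0.001, -3.039]
force: [-0.3, 0.2, -3.5]
width: 0.0299
post_foot scene [([281.3, 234.5], 0.94), ([137.9, 233.8], 0.94), ([128.0, 267.3], 0.84), ([309.1, 187.1], 0.68), ([216.1, 183.3], 0.67)]
post_foot top [([139.6, 215.1], 0.93), ([214.2, 297.6], 0.81), ([238.7, 179.5], 0.58)]
window scene [([343.0, 174.7], 0.92), ([134.1, 231.6], 0.9), ([111.4, 266.3], 0.77), ([240.1, 248.9], 0.6), ([251.4, 176.1], 0.57)]
window top [([277.0, 202.5], 0.76), ([97.1, 192.4], 0.69), ([177.6, 277.8], 0.67)]
bore scene [([128.3, 283.2], 0.8)]
bore top []
tcp [ 0.45138742 -0.29774223  0.26831643] [ 3.14148133e+00 -3.90566113e-04 -3.03923296e+00] foot [ 0.45138742 -0.29774223  0.15431643] proj [128.07770614 265.70492042] [397.31365025 200.79278342]
bore [132.64928278 283.59046763] [391.62335856 201.4745243 ]
```

View pics/i.png

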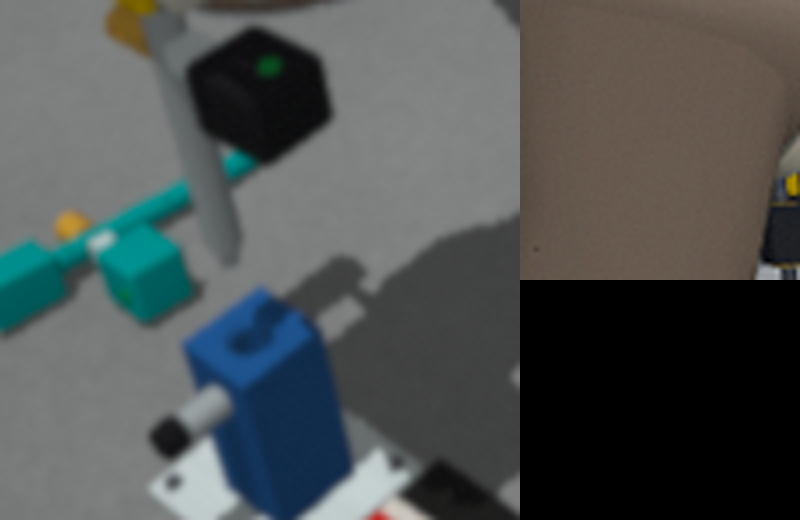

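The tip hangs at crop (230,265) = scene (127.5,266), and the bore mouth is at crop (250,335) = scene (132.5,284), both as predicted. The reader points toward the pad. That was picture 10. Next I check the rod's lean along its line.

```bash
python3 - <<'E'
from h import *
s=grab_frame("scene");p=np.array(telemetry.get_state()["eef_pos"])
for h in (.013,.03,.05,.07):
    q=proj(s,p-[0,0,.114-h]); 
    r=int(round(q[1])); row=s["pixels"][r,int(q[0])-12:int(q[0])+13].astype(int)
    w=proj(s,p-[0,0,.114-h]+np.array([.74,.67,0])*.008/.998)[0]-q[0]
    print(h,q.round(1),"halfwidth",round(w,1),"start",int(q[0])-12,row.sum(1).tolist())
E
```

```text
0.013 [126.3 260.4] halfwidth 4.6 start 114 [339, 349, 360, 368, 374, 368, 349, 328, 317, 307, 294, 283, 275, 261, 249, 269, 326, 367, 381, 379, 379, 379, 379, 376, 374]
0.03 [124.2 253.1] halfwidth 4.7 start 112 [183, 186, 198, 214, 238, 265, 298, 314, 317, 308, 299, 287, 276, 264, 247, 238, 270, 339, 377, 386, 383, 381, 381, 384, 386]
0.05 [121.8 244.3] halfwidth 4.8 start 109 [376, 379, 380, 378, 375, 362, 340, 322, 317, 310, 305, 290, 284, 272, 257, 239, 224, 216, 207, 197, 200, 220, 262, 309, 339]
0.07 [119.2 235.1] halfwidth 4.9 start 107 [381, 380, 379, 379, 376, 369, 348, 325, 315, 308, 296, 287, 276, 262, 234, 201, 167, 151, 142, 116, 83, 66, 51, 52, 51]
```

The rod is upright, and the foot is about 1.2 mm off along the scene camera's x. I'll correct that and descend to the mouth.

```bash
python3 -m inch '0.2 0.1 0.1 -1 0 0 0;0.2 0.1 0.1 -2 0 0 0;0.2 0.1 0.1 -3 0 0 0;0.2 0.1 0.1 -3.8 0 0 0;0.2 0.1 0.1 -4.3 0 0 0;0.2 0.1 0.1 -4.8 0 0 0;0.2 0.1 0.1 -4.8 0 0 0'; python3 -m inch '0.2 0 0 -0.3 0 0 0;0.2 0 0 -0.6 0 0 0;0.2 0 0 -0.6 0 0 0'
```

```text
t: 14.55
eef_pos: [0.452, -0.2971, 0.2199]
ee_rot: [3.141, -0.001, -3.04]
force: [0.5, -0.0, -2.5]
width: 0.0296
t: 14.92
eef_pos: [0.4519, -0.2971, 0.2137]
ee_rot: [3.141, -0.001, -3.04]
force: [-1.0, 0.2, -3.1]
width: 0.0303
```

```bash
for i in 1; do python3 -m inch '0.2 0 0 -0.2 0 0 0;0.2 0 0 -0.4 0 0 0;0.2 0 0 -0.4 0 0 0'; done; python3 -m inch '0.2 0 0 -0.2 0 0 0;0.2 0 0 -0.4 0 0 0;0.2 0 0 -0.4 0 0 0'
```

```text
t: 15.3
eef_pos: [0.452, -0.2971, 0.2096]
ee_rot: [3.141, -0.001, -3.04]
force: [0.2, -0.3, -3.9]
width: 0.0301
t: 15.68
eef_pos: [0.452, -0.2972, 0.2054]
ee_rot: [3.141, -0.001, -3.04]
force: [0.6, -0.2, -3.2]
width: 0.03
```

```bash
python3 -m inch '0.2 0 0 -0.2 0 0 0;0.2 0 0 -0.4 0 0 0;0.2 0 0 -0.4 0 0 0'; python3 -m inch '0.2 0 0 -0.2 0 0 0;0.2 0 0 -0.4 0 0 0;0.2 0 0 -0.4 0 0 0';python3 -m inch '0.2 0 0 -0.2 0 0 0;0.2 0 0 -0.4 0 0 0;0.2 0 0 -0.4 0 0 0'
```

```text
t: 16.05
eef_pos: [0.452, -0.2972, 0.2012]
ee_rot: [3.141, -0.001, -3.04]
force: [0.0, -0.6, -4.6]
width: 0.0301
t: 16.42
eef_pos: [0.4521, -0.2971, 0.197]
ee_rot: [3.141, -0.001, -3.04]
force: [0.7, -0.4, -3.9]
width: 0.03
t: 16.8
eef_pos: [0.4525, -0.2973, 0.1941]
ee_rot: [-3.141, -0.0, -3.04]
force: [0.5, 1.3, 4.8]
width: 0.0303
```

Plunger contact felt. Continuing in small steps.

```bash
python3 -m inch '0.2 0 0 -0.15 0 0 0;0.2 0 0 -0.3 0 0 0;0.2 0 0 -0.3 0 0 0'; python3 -m inch '0.2 0 0 -0.15 0 0 0;0.2 0 0 -0.3 0 0 0;0.2 0 0 -0.3 0 0 0'
```

```text
t: 17.18
eef_pos: [0.4526, -0.2975, 0.1923]
ee_rot: [-3.141, 0.001, -3.039]
force: [-0.7, 1.9, 6.0]
width: 0.03
t: 17.55
eef_pos: [0.4526, -0.2974, 0.1901]
ee_rot: [-3.14, 0.001, -3.039]
force: [-0.9, 1.2, 3.5]
width: 0.03
```

```bash
python3 -m inch '0.2 0 0 -0.15 0 0 0;0.2 0 0 -0.3 0 0 0;0.2 0 0 -0.3 0 0 0'
```

```text
t: 17.92
eef_pos: [0.4527, -0.2973, 0.1875]
ee_rot: [-3.14, 0.002, -3.039]
force: [-1.1, 1.3, 3.0]
width: 0.0299
```

```bash
python3 -m inch '0.2 0 0 -0.2 0 0 0;0.2 0 0 -0.4 0 0 0;0.2 0 0 -0.6 0 0 0;0.2 0 0 -0.6 0 0 0'; python3 -m inch '0.2 0 0 -0.2 0 0 0;0.2 0 0 -0.4 0 0 0;0.2 0 0 -0.6 0 0 0;0.2 0 0 -0.6 0 0 0'
```

```text
t: 18.42
eef_pos: [0.4526, -0.2971, 0.1811]
ee_rot: [-3.141, 0.002, -3.039]
force: [-0.1, -0.1, -1.2]
width: 0.0298
t: 18.92
eef_pos: [0.4527, -0.2971, 0.175]
ee_rot: [-3.141, 0.002, -3.039]
force: [0.8, 1.4, 1.1]
width: 0.0301
```

```bash
python3 -m inch '0.2 0 0 -0.1 0 0 0;0.2 0 0 -0.2 0 0 0;0.2 0 0 -0.2 0 0 0'; python3 -m inch '0.2 0 0 -0.1 0 0 0;0.2 0 0 -0.2 0 0 0;0.2 0 0 -0.2 0 0 0'
```

```text
t: 19.3
eef_pos: [0.4527, -0.2972, 0.1731]
ee_rot: [-3.141, 0.002, -3.039]
force: [-0.5, 1.8, 3.3]
width: 0.0299
t: 19.68
eef_pos: [0.4527, -0.2972, 0.1713]
ee_rot: [-3.14, 0.002, -3.039]
force: [-1.0, 2.2, 4.0]
width: 0.0302
```

```bash
python3 -m inch '0.2 0 0 -0.1 0 0 0;0.2 0 0 -0.2 0 0 0;0.2 0 0 -0.2 0 0 0'; python3 -m inch '0.2 0 0 -0.1 0 0 0;0.2 0 0 -0.2 0 0 0;0.2 0 0 -0.2 0 0 0'
```

```text
t: 20.05
eef_pos: [0.4527, -0.2971, 0.1691]
ee_rot: [-3.141, 0.002, -3.039]
force: [0.3, 1.4, 1.4]
width: 0.0301
t: 20.42
eef_pos: [0.4528, -0.2972, 0.1672]
ee_rot: [-3.14, 0.002, -3.039]
force: [-0.5, 1.8, 3.6]
width: 0.0301
```

```bash
python3 -m inch '0.2 0 0 -0.1 0 0 0;0.2 0 0 -0.2 0 0 0;0.2 0 0 -0.2 0 0 0'; python3 -m inch '0.2 0 0 -0.1 0 0 0;0.2 0 0 -0.2 0 0 0;0.2 0 0 -0.2 0 0 0'
```

```text
t: 20.8
eef_pos: [0.4527, -0.2971, 0.1649]
ee_rot: [-3.141, 0.002, -3.039]
force: [0.0, 1.7, 1.6]
width: 0.0303
t: 21.18
eef_pos: [0.4528, -0.2971, 0.163]
ee_rot: [-3.141, 0.002, -3.039]
force: [-1.2, 1.6, 4.8]
width: 0.0296
```

```bash
python3 -m inch '0.2 0 0 -0.1 0 0 0;0.2 0 0 -0.2 0 0 0;0.2 0 0 -0.2 0 0 0'; python3 -m inch '0.2 0 0 -0.1 0 0 0;0.2 0 0 -0.2 0 0 0;0.2 0 0 -0.2 0 0 0'
```

```text
t: 21.55
eef_pos: [0.4527, -0.2971, 0.1607]
ee_rot: [-3.141, 0.002, -3.039]
force: [-0.0, 2.3, 1.8]
width: 0.0297
t: 21.92
eef_pos: [0.4527, -0.2971, 0.1588]
ee_rot: [-3.141, 0.002, -3.039]
force: [-1.1, 2.0, 4.1]
width: 0.0301
```

```bash
python3 -m inch '0.2 0 0 -0.1 0 0 0;0.2 0 0 -0.2 0 0 0;0.2 0 0 -0.2 0 0 0'; python3 -m inch '0.2 0 0 -0.1 0 0 0;0.2 0 0 -0.2 0 0 0;0.2 0 0 -0.2 0 0 0'
```

```text
t: 22.3
eef_pos: [0.4527, -0.297, 0.1565]
ee_rot: [-3.141, 0.002, -3.039]
force: [-0.9, 0.5, 2.1]
width: 0.0302
t: 22.68
eef_pos: [0.4528, -0.2971, 0.1546]
ee_rot: [-3.141, 0.002, -3.039]
force: [-0.6, 2.0, 4.2]
width: 0.0301
```

```bash
python3 -m inch '0.2 0 0 -0.1 0 0 0;0.2 0 0 -0.2 0 0 0;0.2 0 0 -0.2 0 0 0'; python3 -m inch '0.2 0 0 -0.1 0 0 0;0.2 0 0 -0.2 0 0 0;0.2 0 0 -0.2 0 0 0'
```

```text
t: 23.05
eef_pos: [0.4527, -0.297, 0.1523]
ee_rot: [-3.141, 0.002, -3.039]
force: [-0.2, 2.0, 1.3]
width: 0.0298
t: 23.42
eef_pos: [0.4527, -0.297, 0.1504]
ee_rot: [-3.141, 0.002, -3.039]
force: [-1.5, 1.5, 4.8]
width: 0.03
```

```bash
python3 -m inch '0.2 0 0 -0.1 0 0 0;0.2 0 0 -0.2 0 0 0;0.2 0 0 -0.2 0 0 0'; python3 -m inch '0.2 0 0 -0.1 0 0 0;0.2 0 0 -0.2 0 0 0;0.2 0 0 -0.2 0 0 0'
```

```text
t: 23.8
eef_pos: [0.4527, -0.297, 0.1482]
ee_rot: [-3.141, 0.002, -3.039]
force: [-0.7, 2.0, 1.2]
width: 0.0301
t: 24.18
eef_pos: [0.4527, -0.297, 0.1463]
ee_rot: [-3.141, 0.002, -3.039]
force: [-1.7, 1.9, 4.7]
width: 0.0301
```

```bash
python3 -m inch '0.2 0 0 -0.1 0 0 0;0.2 0 0 -0.2 0 0 0;0.2 0 0 -0.2 0 0 0'
```

```text
t: 24.55
eef_pos: [0.4527, -0.2969, 0.144]
ee_rot: [-3.141, 0.002, -3.039]
force: [0.1, 1.9, 1.8]
width: 0.0296
```

```bash
python3 -m inch '0.2 0 0 -0.1 0 0 0;0.2 0 0 -0.2 0 0 0;0.2 0 0 -0.2 0 0 0'
```

```text
t: 24.92
eef_pos: [0.4527, -0.297, 0.1421]
ee_rot: [-3.141, 0.002, -3.039]
force: [-0.3, 1.7, 3.8]
width: 0.0298
```

```bash
python3 -m inch '0.2 0 0 -0.1 0 0 0;0.2 0 0 -0.2 0 0 0;0.2 0 0 -0.2 0 0 0'
```

```text
t: 25.3
eef_pos: [0.453, -0.2974, 0.1418]
ee_rot: [-3.14, 0.003, -3.039]
force: [-3.4, 5.6, 15.9]
width: 0.03
```

```bash
python3 -m inch '0.2 0 0 -0.1 0 0 0;0.2 0 0 -0.2 0 0 0;0.2 0 0 -0.2 0 0 0'
```

```text
t: 25.68
eef_pos: [0.4532, -0.2977, 0.1417]
ee_rot: [-3.139, 0.003, -3.038]
force: [-4.2, 5.9, 18.1]
width: 0.0302
```

The stop is felt: travel stalls at 0.1417 and the force rises to 18 N. One slightly firmer push to seat it.

```bash
python3 -m inch '0.2 0 0 -0.12 0 0 0;0.2 0 0 -0.24 0 0 0;0.2 0 0 -0.24 0 0 0;0.2 0 0 -0.24 0 0 0'
```

```text
t: 26.18
eef_pos: [0.4532, -0.2979, 0.1416]
ee_rot: [-3.137, 0.004, -3.037]
force: [-5.6, 7.3, 22.7]
width: 0.0301
```

```bash
python3 -m inch '0.2 -0.03 0.06 0.02 0 0 0;0.2 -0.03 0.06 0.02 0 0 0' ; python3 -m inch '0.4 0 0 0 0 0 0;0.5 0 0 0 0 0 0;0.7 0 0 0 0 0 0;0.7 0 0 0 0 0 0;0.7 0 0 0 0 0 0' 10; python3 -m inch '0.7 0 0 0.5 0 0 0;0.7 0 0 1.5 0 0 0;0.7 0 0 3 0 0 0;0.7 0 0 5 0 0 0;0.7 0 0 8 0 0 0;0.7 0 0 12 0 0 0;0.7 0 0 12 0 0 0'
```

```text
t: 26.42
eef_pos: [0.4527, -0.2972, 0.142]
ee_rot: [-3.138, 0.004, -3.037]
force: [-2.0, 4.1, 7.0]
width: 0.0302
t: 27.05
eef_pos: [0.4527, -0.2972, 0.1419]
ee_rot: [-3.138, 0.003, -3.037]
force: [-0.4, 0.6, 0.2]
width: 0.0602
t: 27.92
eef_pos: [0.4545, -0.2982, 0.2666]
ee_rot: [-3.134, 0.01, -3.037]
force: [0.2, 1.1, -1.1]
width: 0.0613
```

Released with no snag. I'll move aside to the right at height, clear the view and check.

```bash
python3 -m inch '0.7 0 5 2 0 0 0;0.7 0 10 2 0 0 0;0.7 0 15 2 0 0 0;0.7 0 20 2 0 0 0;0.7 0 25 2 0 0 0;0.7 0 25 2 0 0 0'; python3 - <<'E'
from h import *
s=grab_frame("scene");t=grab_frame("top")
for n in ("post_head","window","clip_post"):
  for c in("scene","top"): print(n,c,[(np.round(d["location"],1).tolist(),round(d["p"],2)) for d in pinpoint(c,n)])
x=.4525;y=-.2975;z0=.0276;c5,s5=np.cos(.103),np.sin(.103)
for nm,X in (("head",[x,y,z0+.167]),("window",[x+.052*c5,y+.052*s5,z0+.101])): print("exp",nm,proj(s,np.array(X)),proj(t,np.array(X)))
a=cv2.resize(s["pixels"][140:370,60:400,::-1],(680,460),interpolation=cv2.INTER_CUBIC)
cv2.imwrite("pics/j.png",a)
b=cv2.resize(t["pixels"][140:240,340:440,::-1],(400,400),interpolation=cv2.INTER_CUBIC);cv2.imwrite("pics/k.png",b)
E
```

```text
t: 28.68
eef_pos: [0.4544, -0.0455, 0.2872]
ee_rot: [-3.135, 0.011, -3.032]
force: [0.0, 0.2, -0.3]
width: 0.062
post_head scene [([74.5, 270.6], 0.92), ([267.5, 183.4], 0.81), ([369.5, 185.4], 0.74), ([212.9, 234.8], 0.68), ([122.2, 248.8], 0.57)]
post_head top [([103.7, 158.6], 0.96), ([392.4, 291.8], 0.72), ([400.1, 200.0], 0.56)]
window scene [([237.9, 249.0], 0.93), ([344.7, 173.8], 0.81), ([151.9, 289.6], 0.7), ([250.0, 178.0], 0.67), ([113.0, 265.1], 0.66)]
window top [([98.3, 194.6], 0.86), ([368.6, 266.1], 0.78), ([388.7, 178.6], 0.67)]
clip_post scene [([348.1, 251.1], 0.97)]
clip_post top [([213.0, 120.8], 0.87), ([389.6, 198.8], 0.33)]
exp head [123.77820942 248.72479099] [403.12409036 199.56654766]
exp window [150.94528737 289.42391163] [391.16679545 178.59187201]
```

View pics/j.png

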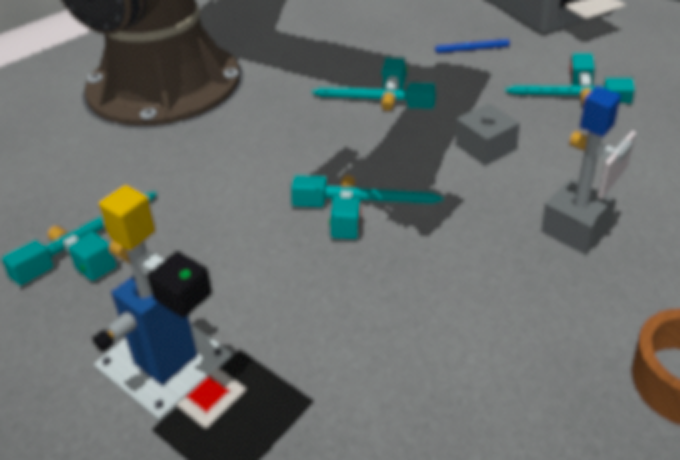

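View pics/k.png

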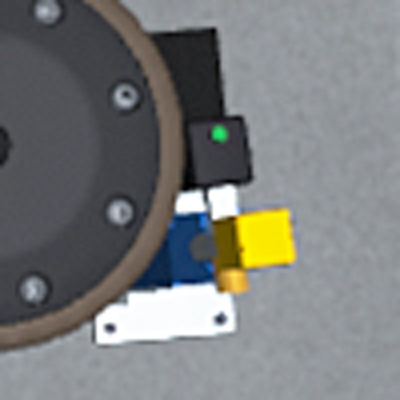

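The post stands in the holder at scene crop (130,215), with the reader at (180,283) over the pad side. The clip post is still parked and the grey block is empty. The head and window positions match the seated prediction within 3 px. Handing in.

```bash
python3 -c "
from station import arm
print(arm.job_done())"
```

```text
the job is handed in; nothing more can be done
None
```

The reader post is out of its parking block and seated in the blue holder, with the reader hanging over the scan pad. I handed the job in at about 29 s on the robot's clock.

- **Seating:** I slid the post past the plunger in small steps until it stopped about 82 mm below the mouth. I pressed to about 23 N, eased off to 7 N, opened the jaws and withdrew straight up.
- **Last checks:** The final pictures show the post standing upright with its reader toward the pad. The yellow block and red window are within 3 px of where a seated post should appear. The clip post is still parked, the original parking block is empty, the turquoise look-alikes look untouched, and the gripper is clear.
- **What disagreed:** The real fingertips sat about 38 mm higher than the stated tool point. A gentle test close at the nominal height found nothing between the jaws. I corrected the grasp height from the pictures and gripped the block at 30 mm.
- **Not checked:** The plunger's own travel was not measured; its grip is inferred from the contact force felt on the way down.

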